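# Load the sloped bar stand by length

### The arm

A 7-joint arm with a two-finger parallel gripper is mounted at the origin on a cart in front of the work surface, level with it; the furniture and walls round the work are solid. World frame = base frame: x ahead of the robot, y to its left, z up, the work surface at z = 0. Lengths are in m, angles in rad, forces in N, time in s.
With the tool pointing down it reaches from about 0.35 to 0.9 m from the base axis. Payload 7.2 kg.
Tool frame: the origin (TCP) lies on the centre line of the jaws, within the pads' length; the fingertips stand 8 mm ahead of it and the grasp point (between the pads) lies 11 mm behind it; z points along the fingers, y is the line along which they close (so a half turn about z gives the same grasp; the last joint's range is limited). The gripper opens to 85 mm and grips with 20 to 120 N. Pads are 22 mm wide; open, the fingers measure 114 mm over their backs; the gripper's body (76 mm by 85 mm) begins 54 mm behind the grasp point. The pads swing forward as they close: fully open they stand 13 mm farther back than shut.
Start: joints at [-1.365, 0.411, -0.013, 1.596, 0.006, 1.134, -0.082], TCP at [0.169, 0.602, 0.239] pointing down, gripper open.
Joint ranges: [-2.95, 2.95], [-0.29, 1.99], [-1.47, 1.44], [0.14, 2.54], [-1.03, 4.17], [0.13, 1.85], [-2.86, 2.86]. Speed limits (rad/s): [2.39, 2.39, 3.01, 3.01, 3.14, 3.14, 3.14].

### API

Orientations are given as a unit quaternion [w, x, y, z].
In Python, from station import read_state, grab_frame, camera_params, job_done, regions_of, pinpoint gives the robot as it stands.
- The arm moves only by the tool drive_tool, never from a script. Its argument "steps" is one flat list of numbers, 7 for each row, row after row: the shift along the tool's x, y, z in m, then the turn, a rotation vector about the tool's x, y, z in rad, then the closure in counts, from 0 (fully open) to 255 (shut). A call has exactly 10 rows; each row is the pose to reach, as a shift and turn from the pose commanded when the call began, along the tool's axes at that moment; what a row does not reach only later rows make up. A row lasts 1/10 s, in which the tool goes at most 50 mm and 8.59 degrees, less where a joint would pass 70% of its speed; a pose out of reach is approached as far as the arm can. A call with a gripper value outside its range is refused whole. The fingers move at their own pace and stop on an object; the grip force is fixed at half the most. Time passes only in rows, so rows that repeat a pose let the fingers close, or fill a call up. It gives the time, the measured TCP pose, the force, the opening and the grip force at its end, in the units of the state.
- read_state(): the state, without advancing time (a new reading comes with each control period).
- grab_frame(name): name is "scene" or "top" or "wrist"; returns (picture, depth): 480x640x3 uint8, red, green, blue; 480x640 float32, m along the optical axis (not along the pixel's ray), 0 where there is no reading.
- camera_params(name): a dict with "mtx" (3x3 intrinsics, pixels), "extrinsics" (4x4, takes a point from camera to world coordinates). Camera axes: x right, y down, z forward; pixel columns grow to the right and rows downward; lengths in m; the calibration is good to about 2 mm. The wrist camera is an equidistant fisheye: a pixel r from the principal point sees the ray r / f radians off the axis. A picture is of the moment at which its call begins: read the wrist's pose just before it. camera_params takes no time and is no camera call; for the wrist camera it gives the pose at the moment of the call.
- job_done(): hands the job in; it is judged then, once.
Trained networks look in the newest picture that a camera, given by its name, has taken for a name from the list of things; names that differ only in an ending like _2 or _b are one class to them, and where a whole thing is asked for, a point or a joint stands for the part that bears it (a point fixed in the world has none). Each returns a list of dicts, best first, with "confidence" (0 to 1); they miss things now and then, are a little off and sometimes report something else, mostly with a low value. They report only what shows in the picture. A call takes as long as a camera call. They do not tell look-alikes from the thing itself.
- regions_of(query, camera): "pixels" (480x640 bool, what is visible of it) and "bbox" ([centre column, centre row, width, height] in pixels, round what is visible of it).
- pinpoint(query, camera): "pixel" ([column, row] in pixels: a listed point, or the origin of a listed thing).
The state is a dict: "t": time; "q": joint angles; "joint_velocities": joint speeds; "tau": joint torques, N m; "tool_pos": TCP position; "tcp_rot": TCP orientation; "force": force on the tool from outside, world axes, zero at the start; "ft_torque": the same for the moment, N m; "finger_gap": finger opening in m; "grasp_force": force on a finger pad.
Only numpy, scipy, OpenCV 4.12 (cv2) and the standard library are available. Lean on these libraries where they do the work, as an engineer would, in place of code of your own. Each camera call takes 0.05 s, during which the arm holds its last target. There are 200 camera calls.

### The job

The sloped stand has six places for square spacer bars, each place kept for one length: 110, 130, 150, 170, 190 and 210 mm, from the lowest place to the highest; the 130 and 190 mm bars already on it lie in each other's places. Swap these two first, then load the bars lying on the bench into their own places one after another, the longest first, leaving the place of any missing bar empty. Each bar must rest across both rails, square to them and centred, close up against the uphill side of its pair of stop pins; leave the bottle and the motor where they are.

Things in the scene. Friction and masses are not known exactly. Their poses are not given: they have to be found in the camera images.
- bar_1: Square aluminium spacer bar, 20 x 20 mm section, 110 mm long, solid, plain on all four long sides (any of them may be on top), a small dark threaded hole in each end. Origin: its centre; its own y axis runs along its length. At the start it lies on the bench (the middle of the bench has a 2.2 mm thick cutting mat, so a bar may lie on it or on its edge), or is absent (some starts have only two or three of the bars 110, 150, 170 and 210).
- bar_2: Square aluminium spacer bar, 20 x 20 mm section, 130 mm long, solid, plain on all four long sides (any of them may be on top), a small dark threaded hole in each end. Origin: its centre; its own y axis runs along its length. At the start it lies on the stand, at place 5.
- bar_3: Square aluminium spacer bar, 20 x 20 mm section, 150 mm long, solid, plain on all four long sides (any of them may be on top), a small dark threaded hole in each end. Origin: its centre; its own y axis runs along its length. At the start it lies on the bench (the middle of the bench has a 2.2 mm thick cutting mat, so a bar may lie on it or on its edge), or is absent (some starts have only two or three of the bars 110, 150, 170 and 210).
- bar_4: Square aluminium spacer bar, 20 x 20 mm section, 170 mm long, solid, plain on all four long sides (any of them may be on top), a small dark threaded hole in each end. Origin: its centre; its own y axis runs along its length. At the start it lies on the bench (the middle of the bench has a 2.2 mm thick cutting mat, so a bar may lie on it or on its edge), or is absent (some starts have only two or three of the bars 110, 150, 170 and 210).
- bar_5: Square aluminium spacer bar, 20 x 20 mm section, 190 mm long, solid, plain on all four long sides (any of them may be on top), a small dark threaded hole in each end. Origin: its centre; its own y axis runs along its length. At the start it lies on the stand, at place 2.
- bar_6: Square aluminium spacer bar, 20 x 20 mm section, 210 mm long, solid, plain on all four long sides (any of them may be on top), a small dark threaded hole in each end. Origin: its centre; its own y axis runs along its length. At the start it lies on the bench (the middle of the bench has a 2.2 mm thick cutting mat, so a bar may lie on it or on its edge), or is absent (some starts have only two or three of the bars 110, 150, 170 and 210).
- stand: Sloped metal stand, fixed: base frame, posts and an inclined channel whose edges are two parallel aluminium rails rising at 20 degrees away from its low front end. Rail tops are 115 mm above the bench at the middle of the stand, 64 mm at the low end, 166 mm at the high end. Origin: on the bench under the middle; x points uphill but level, y across the rails, z up.
- slope: The inclined channel. Rails 300 mm long, 8 mm wide, middles 84 mm apart (76 mm clear between); a closed floor lies 33 mm below the rail tops. Six pairs of stop pins (6 mm thick, 8 mm tall, one on each rail) stand every 50 mm. A bar does not slide down the slope by itself. Origin: middle of the channel, level with the rail tops; x up the slope, y across, z square to the slope.
- place_1 (a point): Place 1 of the stand, counted from the low end (lowest); for the 110 mm bar. The point: the bar's centre when it lies centred across both rails, touching the uphill side of its stop pins (10 mm above the rail tops; the pins' middle is 13 mm downhill of it). Axes: x up the slope, along the rails; y across the rails (the bar's direction); z square to the slope, away from it.
- place_2 (a point): Place 2 of the stand, counted from the low end; for the 130 mm bar. The point: the bar's centre when it lies centred across both rails, touching the uphill side of its stop pins (10 mm above the rail tops; the pins' middle is 13 mm downhill of it). Axes: x up the slope, along the rails; y across the rails (the bar's direction); z square to the slope, away from it.
- place_3 (a point): Place 3 of the stand, counted from the low end; for the 150 mm bar. The point: the bar's centre when it lies centred across both rails, touching the uphill side of its stop pins (10 mm above the rail tops; the pins' middle is 13 mm downhill of it). Axes: x up the slope, along the rails; y across the rails (the bar's direction); z square to the slope, away from it.
- place_4 (a point): Place 4 of the stand, counted from the low end; for the 170 mm bar. The point: the bar's centre when it lies centred across both rails, touching the uphill side of its stop pins (10 mm above the rail tops; the pins' middle is 13 mm downhill of it). Axes: x up the slope, along the rails; y across the rails (the bar's direction); z square to the slope, away from it.
- place_5 (a point): Place 5 of the stand, counted from the low end; for the 190 mm bar. The point: the bar's centre when it lies centred across both rails, touching the uphill side of its stop pins (10 mm above the rail tops; the pins' middle is 13 mm downhill of it). Axes: x up the slope, along the rails; y across the rails (the bar's direction); z square to the slope, away from it.
- place_6 (a point): Place 6 of the stand, counted from the low end (highest); for the 210 mm bar. The point: the bar's centre when it lies centred across both rails, touching the uphill side of its stop pins (10 mm above the rail tops; the pins' middle is 13 mm downhill of it). Axes: x up the slope, along the rails; y across the rails (the bar's direction); z square to the slope, away from it.
- flux_bottle: Small white bottle, 30 x 30 x 62 mm, upright bystander; origin under its middle. Leave it alone.
- stepper: Small stepper motor standing upright, 48 x 42 x 60 mm, bystander; origin under its middle. Leave it alone.
Not all that is in view belongs to the job. Leave any turquoise look-alike of the bar_1 alone.

How it is judged:
On the way, in this order (a step that is already met when the one before it is completed fails the run):
1. the 130 and 190 mm bars have been swapped and lie in their own places (x of bar_2 in the frame of place_2 between -0.004 and 0.012 m and y of bar_2 in the frame of place_2 between -0.015 and 0.015 m and z of bar_2 in the frame of place_2 between -0.003 and 0.003 m and angle between the y axis of bar_2 and the y axis of place_2, either way round below 0.12 rad and linear speed of each of bar_2, bar_5 below 0.03 m/s and x of bar_5 in the frame of place_5 between -0.004 and 0.012 m and y of bar_5 in the frame of place_5 between -0.015 and 0.015 m and z of bar_5 in the frame of place_5 between -0.003 and 0.003 m and angle between the y axis of bar_5 and the y axis of place_5, either way round below 0.12 rad), for 0.2 s.
2. then the 210 mm bar lies in place 6, if it is present (x of bar_6 in the frame of place_6 between -0.004 and 0.012 m and y of bar_6 in the frame of place_6 between -0.015 and 0.015 m and z of bar_6 in the frame of place_6 between -0.003 and 0.003 m and angle between the y axis of bar_6 and the y axis of place_6, either way round below 0.12 rad and linear speed of bar_6 below 0.03 m/s), for 0.2 s.
3. then the 170 mm bar lies in place 4, if it is present (x of bar_4 in the frame of place_4 between -0.004 and 0.012 m and y of bar_4 in the frame of place_4 between -0.015 and 0.015 m and z of bar_4 in the frame of place_4 between -0.003 and 0.003 m and angle between the y axis of bar_4 and the y axis of place_4, either way round below 0.12 rad and linear speed of bar_4 below 0.03 m/s), for 0.2 s.
4. then the 150 mm bar lies in place 3, if it is present (x of bar_3 in the frame of place_3 between -0.004 and 0.012 m and y of bar_3 in the frame of place_3 between -0.015 and 0.015 m and z of bar_3 in the frame of place_3 between -0.003 and 0.003 m and angle between the y axis of bar_3 and the y axis of place_3, either way round below 0.12 rad and linear speed of bar_3 below 0.03 m/s), for 0.2 s.
5. then the 110 mm bar lies in place 1, if it is present (x of bar_1 in the frame of place_1 between -0.004 and 0.012 m and y of bar_1 in the frame of place_1 between -0.015 and 0.015 m and z of bar_1 in the frame of place_1 between -0.003 and 0.003 m and angle between the y axis of bar_1 and the y axis of place_1, either way round below 0.12 rad and linear speed of bar_1 below 0.03 m/s), for 0.2 s.
At the end, for the whole second after the job is handed in: Every bar present lies at rest on the rails of its own place (within 3 mm of the rail tops' height, its centre not more than 12 mm uphill or 4 mm downhill of where it would touch its stop pins, within 15 mm of centred across the rails, within 0.12 rad of square to them) (all of step 1 and all of step 2 and all of step 3 and all of step 4 and all of step 5).
It fails at once if the bottle is moved more than 30 mm (distance of flux_bottle from where it was at the start of the episode above 0.03 m).
It fails at once if the stepper motor is moved more than 30 mm (distance of stepper from where it was at the start of the episode above 0.03 m).
Of bar_1, bar_3, bar_4, bar_6 only 2 to 4 are there at a start; the rules pass over those that are not, and their reading is None.
At some moment in a run one of bar_1, bar_2, bar_3, bar_4, bar_5, bar_6 may be knocked a few centimetres aside while the robot is not near it.
Once in a run the grip may slacken for a moment while it holds something.
It also fails if it takes over 210 s, if anything falls off the work surface, if the arm or the gripper's body presses on something with over 40 N, if the wrist force passes 120 N, or if a joint passes its speed limit or range.

## Working session

There is one attempt and no reset: what is moved stays moved. The work goes in short steps, Python scripts to look and compute and a tool call to move; the robot and the scene stay as the last step left them, time stands still between calls to the robot, and variables do not carry over. Pictures are saved under pics/ and viewed, at most 14 in all, crops included, and the job is handed in when it is done.

Besides the shell and the picture viewer there is one more tool, called after "Call:" as name(argument=value, ...) on one line, values as JSON. drive_tool: Moves the arm, as the interface text tells. Its arguments: {"type":"object","properties":{"steps":{"type":"array","items":{"type":"number"}}},"required":["steps"]}

```bash
ls; mkdir -p pics; python3 - <<'E'
from station import *
import cv2
print(read_state())
for c in("scene","top"):
    p,d=grab_frame(c);cv2.imwrite(f"pics/{c}0.png",p[:,:,::-1]);k=camera_params(c);print(c,k["mtx"].tolist(),k["extrinsics"].round(4).tolist())
E
```

```text
pics
{'t': 0.0, 'q': array([-1.36516745,  0.4119231 , -0.01273532,  1.59707795,  0.00560696,
        1.13431953, -0.08218138]), 'joint_velocities': array([-6.23448273e-04,  1.23241978e-03,  1.85720258e-03,  1.20785994e-03,
       -5.61629148e-04, -2.65797263e-05,  1.23722160e-04]), 'tau': array([ 2.44745461e-04, -6.00608182e+01,  6.82330616e-01, -2.99416226e+01,
        1.37867438e-02,  1.04320486e-02, -5.86117812e-05]), 'tool_pos': array([0.16890459, 0.60121523, 0.23842462]), 'tcp_rot': array([-5.69826288e-05,  1.36453481e-01,  9.90646118e-01, -8.44190728e-04]), 'force': array([ 1.02022716,  0.09776238, -1.05654755]), 'ft_torque': array([-0.01945338, -0.00246632,  0.00459037]), 'grasp_force': 0.0, 'finger_gap': 0.0855464929090072}
scene [[461.24119279357313, 0.0, 320.7828140973393], [0.0, 461.24119279357313, 237.33794969357777], [0.0, 0.0, 1.0]] [[0.7246, -0.5225, 0.4494, 0.0801], [-0.6891, -0.555, 0.466, -0.4902], [0.006, -0.6473, -0.7622, 0.8855], [0.0, 0.0, 0.0, 1.0]]
top [[483.8440937309204, 0.0, 323.8321483239217], [0.0, 483.8440937309204, 240.00783445432742], [0.0, 0.0, 1.0]] [[0.0258, -0.9825, 0.1843, 0.3049], [-0.9995, -0.029, -0.0143, -0.0198], [0.0194, -0.1838, -0.9828, 1.3346], [0.0, 0.0, 0.0, 1.0]]
```

View pics/scene0.png

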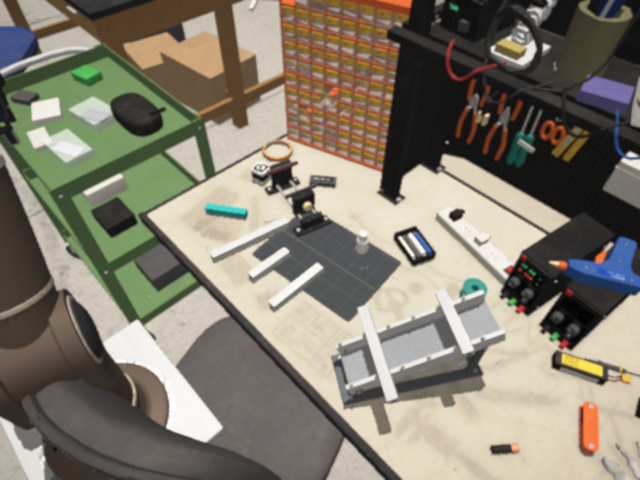

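View pics/top0.png

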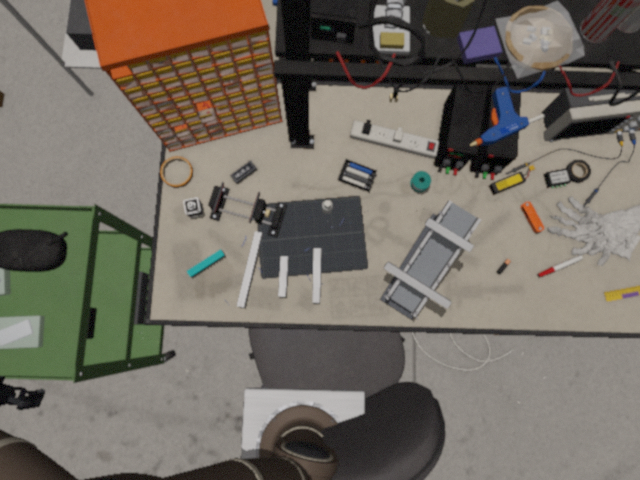

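The scene view shows three white bars on the bench at about (248,238), (269,262) and (297,285). The stand carries bars at (378,353) and (455,320), and the turquoise decoy is at (226,211). The top view shows the same: bars at (250,270), (283,277) and (317,275), stand bars at (418,285) and (443,228), decoy at (206,264), bottle at (327,205) and motor at (193,207).

```bash
cat > h.py <<'E'
from station import *
import numpy as np, cv2
from scipy.spatial.transform import Rotation as R
def cloud(c):
    p,d=grab_frame(c);k=camera_params(c);m=k["mtx"];E=k["extrinsics"]
    v,u=np.mgrid[0:480,0:640]
    P=np.stack([(u-m[0,2])/m[0,0]*d,(v-m[1,2])/m[1,1]*d,d],-1)@E[:3,:3].T+E[:3,3]
    return p,d,P
def rect(XY):
    (c,(w,h),a)=cv2.minAreaRect(XY.astype(np.float32)); 
    if w<h: a+=90;w,h=h,w
    return np.round(c,4),round(w,4),round(h,4),round((a+90)%180-90,1)
def toolR(): 
    q=read_state()["tcp_rot"];return R.from_quat(q[[1,2,3,0]])
E
python3 - <<'E'
from h import *
for c in("top","scene"):
    p,d,P=cloud(c)
    for b in ["bar_1","bar_2","bar_3","bar_4","bar_5","bar_6","stand","flux_bottle","stepper"]:
        for r in regions_of(b,c):
            if r["confidence"]<.2: continue
            m=cv2.erode(r["pixels"].astype(np.uint8),np.ones((1,1)))>0;Q=P[m&(d>0)]
            if len(Q)<10: continue
            print(c,b,round(r["confidence"],2),np.round(r["bbox"]),rect(Q[:,:2]),np.percentile(Q[:,2],[5,50,95]).round(3),p[m].mean(0).round())
    for b in ["place_1","place_2","place_3","place_4","place_5","place_6","slope","stand"]:
        for r in pinpoint(b,c)[:1]:
            print(c,b,r, P[int(r["pixel"][1]),int(r["pixel"][0])].round(3))
E
```

```text
top bar_1 0.86 [250. 268.  25.  80.] (array([0.4651, 0.1651]), 0.2102, 0.0264, -10.5) [0.007 0.021 0.026] [178. 176. 174.]
top bar_1 0.71 [418. 286.  68.  43.] (array([ 0.4294, -0.2931]), 0.2147, 0.0453, 58.8) [0.053 0.108 0.114] [157. 155. 153.]
top bar_1 0.68 [284. 276.   7.  42.] (array([0.4474, 0.0702]), 0.1067, 0.0192, -0.5) [0.017 0.022 0.027] [185. 182. 181.]
top bar_1 0.62 [315. 276.  14.  58.] (array([ 0.4518, -0.0203]), 0.1482, 0.022, 1.6) [0.016 0.022 0.027] [181. 179. 177.]
top bar_1 0.57 [205. 263.  39.  26.] (array([0.4781, 0.2837]), 0.1089, 0.0222, -54.3) [0.011 0.02  0.024] [ 50. 144. 141.]
top bar_2 0.86 [250. 268.  25.  80.] (array([0.4651, 0.1651]), 0.2102, 0.0264, -10.5) [0.007 0.021 0.026] [178. 176. 174.]
top bar_2 0.71 [418. 286.  68.  43.] (array([ 0.4294, -0.2931]), 0.2147, 0.0453, 58.8) [0.053 0.108 0.114] [157. 155. 153.]
top bar_2 0.68 [284. 276.   7.  42.] (array([0.4474, 0.0702]), 0.1067, 0.0192, -0.5) [0.017 0.022 0.027] [185. 182. 181.]
top bar_2 0.62 [315. 276.  14.  58.] (array([ 0.4518, -0.0203]), 0.1482, 0.022, 1.6) [0.016 0.022 0.027] [181. 179. 1
[... 8467 characters left out ...]
.0) [0.006 0.036 0.054] [144. 140. 134.]
scene place_1 {'pixel': [352.4, 358.8], 'confidence': 0.82} [ 0.409 -0.241  0.039]
scene place_2 {'pixel': [352.4, 358.8], 'confidence': 0.82} [ 0.409 -0.241  0.039]
scene place_3 {'pixel': [352.4, 358.8], 'confidence': 0.82} [ 0.409 -0.241  0.039]
scene place_4 {'pixel': [352.4, 358.8], 'confidence': 0.82} [ 0.409 -0.241  0.039]
scene place_5 {'pixel': [352.4, 358.8], 'confidence': 0.82} [ 0.409 -0.241  0.039]
scene place_6 {'pixel': [352.4, 358.8], 'confidence': 0.82} [ 0.409 -0.241  0.039]
scene slope {'pixel': [413.8, 339.7], 'confidence': 0.86} [ 0.506 -0.307  0.082]
scene stand {'pixel': [406.7, 363.4], 'confidence': 0.98} [ 0.462 -0.328  0.074]
```

```bash
cat > fit.py <<'E'
from h import *
from scipy.optimize import minimize
T=np.tan(np.radians(20)); 
def fit(P):
    ok=(np.abs(P[...,0]-.51)<.22)&(np.abs(P[...,1]+.315)<.22)&(P[...,2]>.02)&(P[...,2]<.22)
    Q=P[ok]
    yaw,x0,y0=np.radians(-31.5),.51,-.315
    def loc(yaw,x0,y0,Q=Q):
        c,s=np.cos(yaw),np.sin(yaw);a=Q[:,0]-x0;b=Q[:,1]-y0
        return c*a+s*b,-s*a+c*b,Q[:,2]
    for i in range(8):   # plane fit of floor for uphill direction/offset, rails for lateral
        X,Y,Z=loc(yaw,x0,y0); h=(Z-.115-X*T)*np.cos(np.radians(20))
        f=(abs(Y)<.030)&(abs(X)<.13)&(abs(h+.033)<(.012 if i<4 else .006))
        A=np.c_[X[f],Y[f],np.ones(f.sum())];g,gy,c0=np.linalg.lstsq(A,h[f]+.033,rcond=None)[0]
        r=(abs(h)<.005)&(abs(abs(Y)-.042)<.012)&(abs(X)<.13)
        L=Y[r]
        lat=(np.mean(L[L>0])+np.mean(L[L<0]))/2
        k=np.polyfit(X[r],np.where(L>0,L-.042,L+.042),1)[0]
        yaw+=.5*k
        sx=c0/T/np.cos(np.radians(20))
        x0+=-np.cos(yaw)*sx-np.sin(yaw)*lat; y0+=-np.sin(yaw)*sx+np.cos(yaw)*lat
    return yaw,x0,y0,(g,gy,c0,k,lat,f.sum(),(L>0).sum(),(L<0).sum()),loc
if __name__=="__main__":
  for c in("top","scene"):
    p,d,P=cloud(c); yaw,x0,y0,inf,loc=fit(P)
    print(c,np.degrees(yaw).round(2),round(x0,4),round(y0,4),np.round(inf,4))
    X,Y,Z=loc(yaw,x0,y0,P.reshape(-1,3)); h=(Z-.115-X*T)*np.cos(np.radians(20)); s=X/np.cos(np.radians(20))+h*np.sin(np.radians(20))*1
    s=(X*np.cos(np.radians(20))+(Z-.115)*np.sin(np.radians(20)))
    t=(abs(h-.02)<.005)&(abs(s)<.16)&(abs(Y)<.15)
    for lo,hi in((-.16,0),(0,.16)):
        q=t&(s>lo)&(s<hi); print(" bar top rect (s,Y)",rect(np.c_[s,Y][q]),np.median(h[q]).round(4))
    q=(abs(h-.008)<.003)&(abs(abs(Y)-.042)<.006)&(abs(s)<.16); print(" pins hist",np.histogram(s[q],np.arange(-.16,.161,.01))[0])
    # rectified top view of slope plane at h=0 for check
    k=camera_params(c);E=np.linalg.inv(k["extrinsics"])
    ss,yy=np.meshgrid(np.arange(-.16,.16,.0005),np.arange(-.12,.12,.0005))
    c20,s20=np.cos(np.radians(20)),np.sin(np.radians(20))
    W=np.stack([x0+np.cos(yaw)*ss*c20-np.sin(yaw)*yy,y0+np.sin(yaw)*ss*c20+np.cos(yaw)*yy,.115+ss*s20],-1)@E[:3,:3].T+E[:3,3]
    uv=W@k["mtx"].T; uv=(uv[...,:2]/uv[...,2:]).astype(np.float32)
    im=cv2.remap(p,uv[...,0],uv[...,1],cv2.INTER_CUBIC)
    for v in(-.046,-.038,.038,.046): cv2.line(im,(0,int((v+.12)*2000)),(639,int((v+.12)*2000)),(255,0,0),1)
    for v in np.arange(-.15,.151,.05): cv2.line(im,(int((v+.16)*2000),0),(int((v+.16)*2000),479),(0,200,0),1)
    cv2.imwrite(f"pics/rect_{c}.png",im[:,:,::-1])
E
python3 fit.py; python3 -c "
import cv2,numpy as np
a=cv2.imread('pics/rect_top.png');b=cv2.imread('pics/rect_scene.png');cv2.imwrite('pics/rect.png',cv2.resize(np.vstack([a[60:420],b[60:420]]),None,fx=.83,fy=.83))"
```

```text
top -31.34 0.4899 -0.3135 [ 4.000e-04  2.000e-04 -0.000e+00  0.000e+00 -0.000e+00  1.989e+03
  2.640e+02  2.840e+02]
 bar top rect (s,Y) (array([-0.073 , -0.0024]), 0.1897, 0.0211, 90.0) 0.02
 bar top rect (s,Y) (array([0.0769, 0.001 ]), 0.1309, 0.0201, -89.9) 0.0199
 pins hist [0 1 7 0 0 0 0 6 0 3 0 0 7 0 1 1 2 8 0 1 0 0 7 0 1 1 0 7 0 0 0 0]
scene -31.18 0.4898 -0.3169 [ 7.000e-04 -1.200e-03  0.000e+00  1.000e-04 -0.000e+00  3.246e+03
  5.790e+02  6.550e+02]
 bar top rect (s,Y) (array([-0.0725, -0.0012]), 0.1925, 0.0206, -89.9) 0.0198
 bar top rect (s,Y) (array([0.0774, 0.0018]), 0.1307, 0.0202, -90.0) 0.0199
 pins hist [ 0  0 17  0  0  0  0 17  0  3  0  2 14  0  0  0  0 18  0  0  0  0 21  0
  0  0  2 18  0  0  0  0]
```

View pics/rect.png

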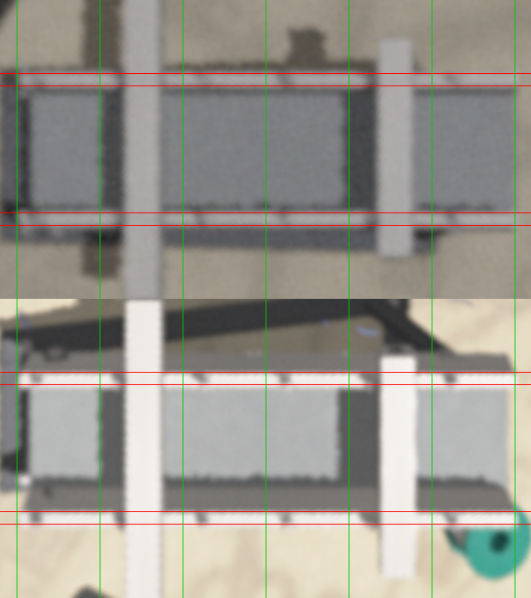

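Both rectified views agree, and the rail lines fall on the rails. Pins show at about s = -138, -88, -38 and +12 mm and so on, with the bars at s = -73 mm (190) and +77 mm (130). The stand is at (0.490, -0.315) with yaw -31.3°.

Candidates on the bench, by top-camera pixel:
- **(250,270):** 210 mm, white
- **(283,277):** 110 mm, white
- **(317,275):** 150 mm, white
- **(206,264):** 110 mm, turquoise, the decoy, left alone

The 170 mm bar is absent. The first reach is for the 130 mm bar on the stand at (443,228), and the crop above confirms that choice.

```bash
cat > go.py <<'E'
from h import *
import sys
YAW,X0,Y0=np.radians(-31.26),.490,-.315
a=np.radians(20);e=np.array([np.cos(YAW),np.sin(YAW),0]);z=np.array([0,0,1.])
u=e*np.cos(a)+z*np.sin(a);n=-e*np.sin(a)+z*np.cos(a);v=np.cross(n,u)
O=np.array([X0,Y0,.115])
def ori(y,zt):
    return R.from_matrix(np.c_[np.cross(y,zt),y,zt])
def target(w):   # S:s,lat,h (tcp in slope frame)   B:x,y,z,angle of bar (deg)
    k,*f=w.split(":");f=[float(i) for i in f[0].split(",")]
    if k=="S": return O+u*f[0]+v*f[1]+n*f[2], ori(u,-n)
    b=np.radians(f[3]);y=np.array([-np.sin(b),np.cos(b),0]); return np.array(f[:3]),ori(y,-z)
def slope(p): d=p-O;return np.array([d@u,d@v,d@n])
if __name__=="__main__":
    s=read_state();R0=toolR();p0=s["tool_pos"]
    print("t",round(s["t"],2),"tcp",p0.round(4),"slope",slope(p0).round(4),"gap",s["finger_gap"].round(4),"gf",round(float(s["grasp_force"]),1),"F",s["force"].round(1),"q",s["q"].round(2))
    for w in sys.argv[1:]:
        p,Rt=target(w);print(w,R0.inv().apply(p-p0).round(4),(R0.inv()*Rt).as_rotvec().round(3))
E
python3 go.py S:.077,0,.13 S:.077,0,.08
```

```text
Traceback (most recent call last):
  File "go.py", line 16, in <module>
    print("t",round(s["t"],2),"tcp",p0.round(4),"slope",slope(p0).round(4),"gap",s["finger_gap"].round(4),"gf",round(float(s["grasp_force"]),1),"F",s["force"].round(1),"q",s["q"].round(2))
                                                                                 ^^^^^^^^^^^^^^^^^^^^^
AttributeError: 'float' object has no attribute 'round'
```

```bash
sed -i 's/s\["finger_gap"\].round(4)/round(s["finger_gap"],4)/' go.py; python3 go.py S:.077,0,.13 S:.077,0,.08
```

```text
t 2.0 tcp [0.169  0.6017 0.2393] slope [-0.6624  0.6171  0.3734] gap 0.0854 gf 0.0 F [ 1.3 -0.3 -0.7] q [-1.37  0.41 -0.01  1.6   0.01  1.13 -0.08]
S:.077,0,.13 [-0.5838 -0.8033 -0.0242] [-0.244 -0.321  1.821]
S:.077,0,.08 [-0.6002 -0.8079  0.0227] [-0.244 -0.321  1.821]
```

Call:
drive_tool(steps=[-0.029, -0.04, -0.001, -0.012, -0.016, 0.09, 110, -0.058, -0.08, -0.002, -0.024, -0.032, 0.18, 110, -0.088, -0.12, -0.004, -0.037, -0.048, 0.27, 110, -0.117, -0.16, -0.005, -0.05, -0.064, 0.36, 110, -0.146, -0.2, -0.006, -0.06, -0.08, 0.45, 110, -0.175, -0.24, -0.007, -0.073, -0.096, 0.546, 110, -0.204, -0.281, -0.008, -0.085, -0.112, 0.637, 110, -0.234, -0.321, -0.01, -0.098, -0.128, 0.728, 110, -0.263, -0.361, -0.011, -0.11, -0.144, 0.82, 110, -0.292, -0.401, -0.012, -0.122, -0.16, 0.91, 110])

```text
t: 3.0
tool_pos: [0.3421, 0.1348, 0.2516]
tcp_rot: [0.085, 0.558, 0.824, 0.049]
force: [0.6, 0.5, 0.2]
finger_gap: 0.0483
grasp_force: 0.0
```

```bash
python3 go.py S:.077,0,.13
```

```text
t 3.0 tcp [0.3421 0.1348 0.2516] slope [-0.2914  0.3078  0.2515] gap 0.0483 gf 0.0 F [0.6 0.5 0.2] q [-1.02 -0.21  0.34  2.27  0.25  0.94 -0.44]
S:.077,0,.13 [-0.4942 -0.0143  0.0283] [-0.121 -0.162  0.907]
```

Call:
drive_tool(steps=[-0.045, -0.001, 0.002, -0.012, -0.016, 0.09, 110, -0.09, -0.002, 0.005, -0.024, -0.032, 0.18, 110, -0.14, -0.004, 0.008, -0.036, -0.048, 0.27, 110, -0.19, -0.005, 0.011, -0.048, -0.065, 0.36, 110, -0.24, -0.007, 0.014, -0.06, -0.08, 0.45, 110, -0.29, -0.008, 0.017, -0.072, -0.097, 0.54, 110, -0.345, -0.01, 0.02, -0.085, -0.113, 0.635, 110, -0.395, -0.011, 0.023, -0.097, -0.13, 0.726, 110, -0.445, -0.013, 0.025, -0.109, -0.146, 0.816, 110, -0.494, -0.014, 0.028, -0.121, -0.162, 0.907, 110])

```text
t: 4.0
tool_pos: [0.5141, -0.3207, 0.2643]
tcp_rot: [0.152, 0.857, 0.484, 0.085]
force: [0.2, 2.4, 1.5]
finger_gap: 0.0487
grasp_force: 0.0
```

```bash
python3 go.py S:.077,0,.13 S:.077,0,.05 S:.077,0,.002; python3 - <<'E'
from h import *
p,d=grab_frame("wrist");cv2.imwrite("pics/w1.png",p[:,:,::-1])
E
```

```text
t 4.0 tcp [ 0.5141 -0.3207  0.2643] slope [0.0732 0.0076 0.1322] gap 0.0487 gf 0.0 F [0.2 2.4 1.5] q [-0.43  0.27  1.09  1.96 -0.39  0.73  0.3 ]
S:.077,0,.13 [-0.0076  0.0038  0.0022] [0.002 0.001 0.003]
S:.077,0,.05 [-0.0076  0.0036  0.0822] [0.002 0.001 0.003]
S:.077,0,.002 [-0.0075  0.0035  0.1302] [0.002 0.001 0.003]
```

View pics/w1.png

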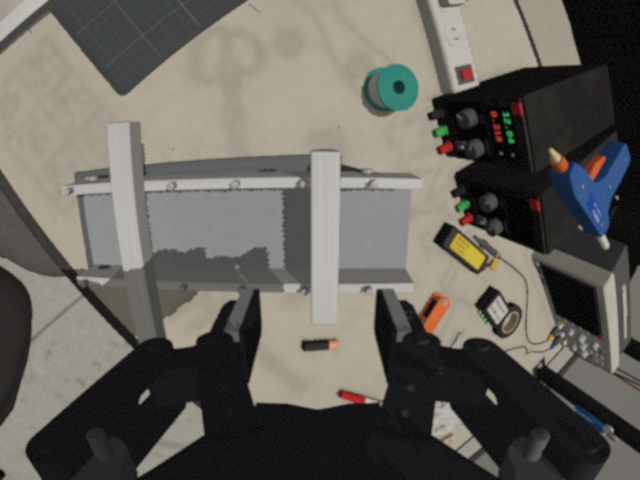

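The wrist view shows the 130 mm bar at about column 325, between the fingers, and it is square to them. The 190 mm bar is at column 130.

```bash
python3 go.py  S:.077,0,.05 S:.077,0,.002
```

```text
t 4.05 tcp [ 0.5139 -0.3303  0.2641] slope [ 0.0776 -0.0007  0.1304] gap 0.0487 gf 0.0 F [ 3.8 -5.   5.8] q [-0.42  0.28  1.09  1.95 -0.4   0.73  0.31]
S:.077,0,.05 [ 0.0015 -0.0011  0.0803] [ 0.005  0.011 -0.01 ]
S:.077,0,.002 [ 0.0021 -0.0013  0.1283] [ 0.005  0.011 -0.01 ]
```

Call:
drive_tool(steps=[0, 0, 0.03, 0, 0, 0, 110, 0, 0, 0.06, 0, 0, 0, 110, 0, 0, 0.09, 0, 0, 0, 110, 0, 0, 0.11, 0, 0, 0, 110, 0, 0, 0.12, 0, 0, 0, 110, 0, 0, 0.128, 0, 0, 0, 110, 0, 0, 0.128, 0, 0, 0, 255, 0, 0, 0.128, 0, 0, 0, 255, 0, 0, 0.128, 0, 0, 0, 255, 0, 0, 0.128, 0, 0, 0, 255])

```text
t: 5.05
tool_pos: [0.5532, -0.3442, 0.1471]
tcp_rot: [0.156, 0.857, 0.484, 0.086]
force: [8.5, -5.6, -1.3]
finger_gap: 0.0189
grasp_force: 61.4
```

```bash
python3 go.py S:.077,0,.06 S:-.018,0,.06 S:-.018,0,.003
```

```text
t 5.05 tcp [ 0.5532 -0.3442  0.1471] slope [0.076  0.0078 0.0065] gap 0.0189 gf 61.4 F [ 8.5 -5.6 -1.3] q [-0.13  0.48  0.79  1.98 -0.69  0.54  0.55]
S:.077,0,.06 [-0.0079  0.0014 -0.0535] [0.008 0.001 0.005]
S:-.018,0,.06 [-0.0075 -0.0936 -0.0543] [0.008 0.001 0.005]
S:-.018,0,.003 [-0.0074 -0.094   0.0027] [0.008 0.001 0.005]
```

Call:
drive_tool(steps=[0, 0, -0.015, 0, 0, 0, 255, 0, 0, -0.035, 0, 0, 0, 255, 0, 0, -0.055, 0, 0, 0, 255, 0, -0.02, -0.055, 0, 0, 0, 255, 0, -0.04, -0.055, 0, 0, 0, 255, 0, -0.06, -0.055, 0, 0, 0, 255, 0, -0.08, -0.055, 0, 0, 0, 255, 0, -0.094, -0.055, 0, 0, 0, 255, 0, -0.094, -0.055, 0, 0, 0, 255, 0, -0.094, -0.055, 0, 0, 0, 255])

```text
t: 6.05
tool_pos: [0.459, -0.287, 0.1641]
tcp_rot: [0.152, 0.857, 0.485, 0.085]
force: [1.3, 0.1, -0.8]
finger_gap: 0.0185
grasp_force: 62.2
```

```bash
python3 go.py S:-.018,.007,.006
```

```text
t 6.05 tcp [ 0.459  -0.287   0.1641] slope [-0.0218  0.0079  0.0601] gap 0.0185 gf 62.2 F [ 1.3  0.1 -0.8] q [-0.37  0.28  0.97  2.21 -0.52  0.47  0.44]
S:-.018,.007,.006 [-0.0009  0.0037  0.0541] [ 0.001 -0.     0.005]
```

Call:
drive_tool(steps=[0, 0.003, 0.015, 0, 0, 0, 255, 0, 0.003, 0.03, 0, 0, 0, 255, 0, 0.003, 0.042, 0, 0, 0, 255, 0, 0.003, 0.049, 0, 0, 0, 255, 0, 0.003, 0.053, 0, 0, 0, 255, 0, 0.003, 0.053, 0, 0, 0, 255, 0, 0.003, 0.053, 0, 0, 0, 130, 0, 0.003, 0.053, 0, 0, 0, 130, 0, 0.003, 0.053, 0, 0, 0, 130, 0, 0.003, 0.053, 0, 0, 0, 130])

```text
t: 7.05
tool_pos: [0.4762, -0.2978, 0.1146]
tcp_rot: [0.152, 0.857, 0.485, 0.085]
force: [0.2, -1.2, 0.4]
finger_gap: 0.0421
grasp_force: 0.0
```

```bash
python3 go.py S:-.018,0,.065 S:-.073,0,.065 S:-.073,0,.003
```

```text
t 7.05 tcp [ 0.4762 -0.2978  0.1146] slope [-0.0196  0.0075  0.0067] gap 0.0421 gf 0.0 F [ 0.2 -1.2  0.4] q [-0.16  0.38  0.76  2.2  -0.72  0.38  0.61]
S:-.018,0,.065 [-0.0076  0.0016 -0.0583] [0.    0.001 0.005]
S:-.073,0,.065 [-0.0073 -0.0534 -0.0583] [0.    0.001 0.005]
S:-.073,0,.003 [-0.0073 -0.0534  0.0037] [0.    0.001 0.005]
```

Call:
drive_tool(steps=[0, 0, -0.03, 0, 0, 0, 130, 0, 0, -0.062, 0, 0, 0, 130, -0.004, -0.027, -0.062, 0, 0, 0, 130, -0.008, -0.054, -0.062, 0, 0, 0, 130, -0.008, -0.054, -0.062, 0, 0, 0, 130, -0.008, -0.054, -0.04, 0, 0, 0, 130, -0.008, -0.054, -0.02, 0, 0, 0, 130, -0.008, -0.054, 0, 0, 0, 0, 130, -0.008, -0.054, 0, 0, 0, 0, 255, -0.008, -0.054, 0, 0, 0, 0, 255])

```text
t: 8.05
tool_pos: [0.4282, -0.2796, 0.0961]
tcp_rot: [0.152, 0.858, 0.484, 0.084]
force: [1.6, -0.7, -1.6]
finger_gap: 0.0186
grasp_force: 61.6
```

Call:
drive_tool(steps=[0, 0, 0, 0, 0, 0, 255, 0, 0, 0, 0, 0, 0, 255, 0, 0, -0.02, 0, 0, 0, 255, 0, 0, -0.04, 0, 0, 0, 255, 0, 0, -0.06, 0, 0, 0, 255, 0, 0, -0.065, 0, 0, 0, 255, 0, 0.03, -0.065, 0, 0, 0, 255, 0, 0.06, -0.065, 0, 0, 0, 255, 0, 0.09, -0.065, 0, 0, 0, 255, 0, 0.09, -0.065, 0, 0, 0, 255])

```text
t: 9.05
tool_pos: [0.4856, -0.3119, 0.1902]
tcp_rot: [0.154, 0.856, 0.486, 0.085]
force: [-0.1, -0.5, -2.8]
finger_gap: 0.0186
grasp_force: 61.7
```

```bash
python3 go.py S:.079,0.003,.065 S:.079,.003,.007
```

```text
t 9.05 tcp [ 0.4856 -0.3119  0.1902] slope [0.0207 0.0004 0.0725] gap 0.0186 gf 61.7 F [-0.1 -0.5 -2.8] q [-0.35  0.31  1.    2.11 -0.53  0.56  0.45]
S:.079,0.003,.065 [0.0022 0.0583 0.0077] [0.005 0.001 0.007]
S:.079,.003,.007 [0.0023 0.0581 0.0657] [0.005 0.001 0.007]
```

Call:
drive_tool(steps=[0, 0.02, 0, 0, 0, 0, 255, 0, 0.04, 0, 0, 0, 0, 255, 0, 0.058, 0, 0, 0, 0, 255, 0, 0.06, 0, 0, 0, 0, 255, 0, 0.06, 0, 0, 0, 0, 255, 0, 0.06, 0, 0, 0, 0, 255, 0, 0.06, 0.015, 0, 0, 0, 255, 0, 0.06, 0.03, 0, 0, 0, 255, 0, 0.06, 0.04, 0, 0, 0, 255, 0, 0.06, 0.04, 0, 0, 0, 255])

```text
t: 10.05
tool_pos: [0.541, -0.3461, 0.1691]
tcp_rot: [0.15, 0.857, 0.485, 0.084]
force: [0.3, -0.6, -2.5]
finger_gap: 0.0191
grasp_force: 61.8
```

```bash
python3 go.py S:.080,0.0,.0075
```

```text
t 10.05 tcp [ 0.541  -0.3461  0.1691] slope [ 0.0746 -0.0001  0.0304] gap 0.0191 gf 61.8 F [ 0.3 -0.6 -2.5] q [-0.18  0.45  0.87  1.98 -0.66  0.6   0.54]
S:.080,0.0,.0075 [0.0001 0.0055 0.0229] [-0.003  0.001  0.005]
```

Call:
drive_tool(steps=[0, 0.004, 0, 0, 0, 0, 255, 0, 0.005, 0, 0, 0, 0, 255, 0, 0.005, 0.01, 0, 0, 0, 255, 0, 0.005, 0.018, 0, 0, 0, 255, 0, 0.005, 0.023, 0, 0, 0, 255, 0, 0.005, 0.023, 0, 0, 0, 255, 0, 0.005, 0.023, 0, 0, 0, 255, 0, 0.005, 0.023, 0, 0, 0, 130, 0, 0.005, 0.023, 0, 0, 0, 130, 0, 0.005, 0.023, 0, 0, 0, 130])

```text
t: 11.05
tool_pos: [0.553, -0.3535, 0.1512]
tcp_rot: [0.152, 0.857, 0.485, 0.085]
force: [-0.8, -0.0, -0.3]
finger_gap: 0.0417
grasp_force: 0.0
```

```bash
python3 go.py S:.079,0,.07 S:-.020,.0,.07 S:-.02,.0,.004
```

```text
t 11.05 tcp [ 0.553  -0.3535  0.1512] slope [ 0.0817 -0.0002  0.0088] gap 0.0417 gf 0.0 F [-0.8 -0.  -0.3] q [-0.13  0.5   0.82  1.96 -0.71  0.57  0.58]
S:.079,0,.07 [ 0.0002 -0.0027 -0.0612] [0.001 0.001 0.004]
S:-.020,.0,.07 [ 0.0006 -0.1017 -0.0612] [0.001 0.001 0.004]
S:-.02,.0,.004 [ 0.0007 -0.1017  0.0048] [0.001 0.001 0.004]
```

Call:
drive_tool(steps=[0, 0, -0.03, 0, 0, 0, 130, 0, 0, -0.06, 0, 0, 0, 130, 0, -0.035, -0.06, 0, 0, 0, 130, 0, -0.07, -0.06, 0, 0, 0, 130, 0, -0.1, -0.06, 0, 0, 0, 130, 0, -0.102, -0.06, 0, 0, 0, 130, 0, -0.102, -0.06, 0, 0, 0, 130, 0, -0.102, -0.04, 0, 0, 0, 130, 0, -0.102, -0.02, 0, 0, 0, 130, 0, -0.102, 0.001, 0, 0, 0, 130])

```text
t: 12.05
tool_pos: [0.4729, -0.305, 0.115]
tcp_rot: [0.153, 0.857, 0.485, 0.085]
force: [0.6, 0.3, 0.6]
finger_gap: 0.0423
grasp_force: 0.0
```

Call:
drive_tool(steps=[0, 0, 0, 0, 0, 0, 130, 0, 0, 0, 0, 0, 0, 255, 0, 0, 0, 0, 0, 0, 255, 0, 0, 0, 0, 0, 0, 255, 0, 0, -0.02, 0, 0, 0, 255, 0, 0, -0.04, 0, 0, 0, 255, 0, -0.02, -0.05, 0, 0, 0, 255, 0, -0.04, -0.05, 0, 0, 0, 255, 0, -0.05, -0.05, 0, 0, 0, 255, 0, -0.05, -0.05, 0, 0, 0, 255])

```text
t: 13.05
tool_pos: [0.4152, -0.2698, 0.1445]
tcp_rot: [0.151, 0.857, 0.485, 0.085]
force: [-0.4, -0.8, -1.4]
finger_gap: 0.0187
grasp_force: 58.9
```

```bash
python3 go.py S:-.070,0,.0085
```

```text
t 13.05 tcp [ 0.4152 -0.2698  0.1445] slope [-0.072  -0.0002  0.0577] gap 0.0187 gf 58.9 F [-0.4 -0.8 -1.4] q [-0.41  0.22  1.01  2.33 -0.53  0.39  0.47]
S:-.070,0,.0085 [0.0001 0.0021 0.0492] [-0.002 -0.001  0.005]
```

Call:
drive_tool(steps=[0, 0.001, 0.015, 0, 0, 0, 255, 0, 0.001, 0.03, 0, 0, 0, 255, 0, 0.001, 0.042, 0, 0, 0, 255, 0, 0.001, 0.049, 0, 0, 0, 255, 0, 0.001, 0.05, 0, 0, 0, 255, 0, 0.001, 0.05, 0, 0, 0, 255, 0, 0.001, 0.05, 0, 0, 0, 130, 0, 0.001, 0.05, 0, 0, 0, 130, 0, 0.001, 0.05, 0, 0, 0, 130, 0, 0.001, 0.05, 0, 0, 0, 130])

```text
t: 14.05
tool_pos: [0.4316, -0.2805, 0.0982]
tcp_rot: [0.152, 0.857, 0.485, 0.084]
force: [-0.0, 1.1, 0.0]
finger_gap: 0.0418
grasp_force: 0.0
```

Call:
drive_tool(steps=[0, 0, -0.03, 0, 0, 0, 130, 0, 0, -0.06, 0, 0, 0, 130, 0, 0, -0.09, 0, 0, 0, 130, 0.04, 0, -0.1, 0, 0, 0, 130, 0.08, 0, -0.11, 0, 0, 0, 130, 0.12, 0, -0.12, 0, 0, 0, 130, 0.16, 0, -0.13, 0, 0, 0, 130, 0.2, 0, -0.14, 0, 0, 0, 130, 0.24, 0, -0.15, 0, 0, 0, 110, 0.27, 0, -0.15, 0, 0, 0, 90])

```text
t: 15.05
tool_pos: [0.5182, -0.0373, 0.2368]
tcp_rot: [0.151, 0.857, 0.485, 0.086]
force: [1.0, -0.7, 0.7]
finger_gap: 0.0553
grasp_force: 0.0
```

```bash
cat > look.py <<'E'
from go import *
def stand(P):
    Q=P.reshape(-1,3)-O;return Q@u,Q@v,Q@n
def look(c="top"):
    p,d,P=cloud(c);s,y,h=stand(P)
    t=((abs(h-.02)<.006)&(abs(s)<.165)&(abs(y)<.13)).astype(bool)
    im=np.zeros((240,330),np.uint8);i=np.where(t)[0]
    for k in range(6):
        q=i[abs(s[i]-(-.123+.05*k+.004))<.022]
        if len(q)>15: print(c,"place",k+1,rect(np.c_[s,y][q]),np.median(h[q]).round(4))
    F=P.reshape(480,640,3);white=(p.min(2)>130)&(p.max(2).astype(int)-p.min(2)<25)
    m=((F[...,2]>.012)&(F[...,2]<.035)&white&(F[...,0]>.33)&(F[...,0]<.62)&(F[...,1]>-.2)&(F[...,1]<.4)).astype(np.uint8)
    nn,l,st,_=cv2.connectedComponentsWithStats(m)
    for j in range(1,nn):
        if st[j,4]>60: print(c,"bench",rect(F[l==j][:,:2]),np.median(F[l==j][:,2]).round(4),st[j,:5])
    return p
if __name__=="__main__": 
    for c in sys.argv[1:]: cv2.imwrite(f"pics/{c}_last.png",look(c)[:,:,::-1])
E
python3 look.py top scene; python3 go.py B:.465,.165,.2,-10.5 B:.465,.165,.016,-10.5
```

```text
top place 2 (array([-0.071 ,  0.0024]), 0.1302, 0.0208, 89.8) 0.0202
top place 5 (array([0.0769, 0.0001]), 0.1899, 0.0202, 90.0) 0.0202
top bench (array([0.4649, 0.1635]), 0.2097, 0.0213, -10.9) 0.021 [236 232  26  76 408]
scene place 2 (array([-0.0691, -0.0004]), 0.1314, 0.0206, -89.7) 0.0194
scene place 5 (array([ 0.0789, -0.0019]), 0.1906, 0.0201, -89.9) 0.0197
scene bench (array([0.4648, 0.1605]), 0.21, 0.0238, -10.9) 0.0203 [210 217  79  41 632]
scene bench (array([0.4478, 0.0686]), 0.11, 0.0238, -1.6) 0.0216 [248 248  41  30 373]
scene bench (array([ 0.4551, -0.0225]), 0.145, 0.0225, -0.1) 0.0222 [269 263  54  38 371]
t 15.15 tcp [ 0.5212 -0.0326  0.2371] slope [-0.0708  0.2576  0.1558] gap 0.0554 gf 0.0 F [-0.3 -0.7  0.9] q [-1.11  0.09  1.01  2.13  0.22  0.69 -0.79]
B:.465,.165,.2,-10.5 [ 0.1418 -0.1523 -0.0166] [ 0.236  0.338 -1.897]
B:.465,.165,.016,-10.5 [ 0.142  -0.2158  0.1561] [ 0.236  0.338 -1.897]
```

```bash
python3 go.py B:.465,.162,.15,-10.8
```

```text
t 15.15 tcp [ 0.5212 -0.0326  0.2371] slope [-0.0708  0.2576  0.1558] gap 0.0554 gf 0.0 F [-0.3 -0.7  0.9] q [-1.11  0.09  1.01  2.13  0.22  0.69 -0.79]
B:.465,.162,.15,-10.8 [ 0.1393 -0.1682  0.0309] [ 0.236  0.337 -1.892]
```

Call:
drive_tool(steps=[0.01, -0.012, 0.002, 0.016, 0.024, -0.132, 80, 0.02, -0.024, 0.004, 0.033, 0.047, -0.265, 80, 0.029, -0.035, 0.006, 0.05, 0.071, -0.397, 80, 0.039, -0.047, 0.008, 0.066, 0.094, -0.53, 80, 0.049, -0.059, 0.011, 0.083, 0.118, -0.662, 80, 0.059, -0.071, 0.013, 0.099, 0.142, -0.795, 80, 0.068, -0.082, 0.015, 0.116, 0.165, -0.927, 80, 0.078, -0.094, 0.017, 0.132, 0.189, -1.06, 80, 0.088, -0.106, 0.019, 0.149, 0.212, -1.192, 80, 0.098, -0.118, 0.022, 0.165, 0.236, -1.324, 80])

```text
t: 16.15
tool_pos: [0.479, 0.0976, 0.1743]
tcp_rot: [0.051, 0.371, 0.927, 0.029]
force: [0.4, -0.5, -0.2]
finger_gap: 0.0589
grasp_force: 0.0
```

```bash
python3 go.py B:.465,.162,.15,-10.8
```

```text
t 16.15 tcp [0.479  0.0976 0.1743] slope [-0.1898  0.3469  0.1322] gap 0.0589 gf 0.0 F [ 0.4 -0.5 -0.2] q [-0.88  0.21  0.65  2.12 -0.17  0.75  0.68]
B:.465,.162,.15,-10.8 [0.0563 0.0348 0.0236] [ 0.069  0.097 -0.572]
```

Call:
drive_tool(steps=[0.013, 0.008, 0.005, 0.016, 0.022, -0.13, 80, 0.026, 0.016, 0.01, 0.032, 0.045, -0.26, 80, 0.039, 0.024, 0.016, 0.048, 0.067, -0.39, 80, 0.05, 0.031, 0.021, 0.06, 0.085, -0.5, 80, 0.056, 0.035, 0.024, 0.069, 0.097, -0.572, 80, 0.056, 0.035, 0.024, 0.069, 0.097, -0.572, 80, 0.056, 0.035, 0.024, 0.069, 0.097, -0.572, 80, 0.056, 0.035, 0.024, 0.069, 0.097, -0.572, 80, 0.056, 0.035, 0.024, 0.069, 0.097, -0.572, 80, 0.056, 0.035, 0.024, 0.069, 0.097, -0.572, 80])

```text
t: 17.15
tool_pos: [0.466, 0.1617, 0.1501]
tcp_rot: [0.001, 0.097, 0.995, 0.0]
force: [0.6, -0.0, -0.8]
finger_gap: 0.0587
grasp_force: 0.0
```

```bash
python3 go.py B:.465,.162,.015,-10.8;python3 - <<'E'
from h import *
p,d=grab_frame("wrist");cv2.imwrite("pics/w2.png",p[:,:,::-1])
E
```

```text
t 17.15 tcp [0.466  0.1617 0.1501] slope [-0.2397  0.3951  0.1246] gap 0.0587 gf 0.0 F [ 0.6 -0.  -0.8] q [-0.83  0.31  0.48  2.04 -0.19  0.84  1.14]
B:.465,.162,.015,-10.8 [0.0013 0.     0.1351] [ 0.001  0.001 -0.006]
```

View pics/w2.png

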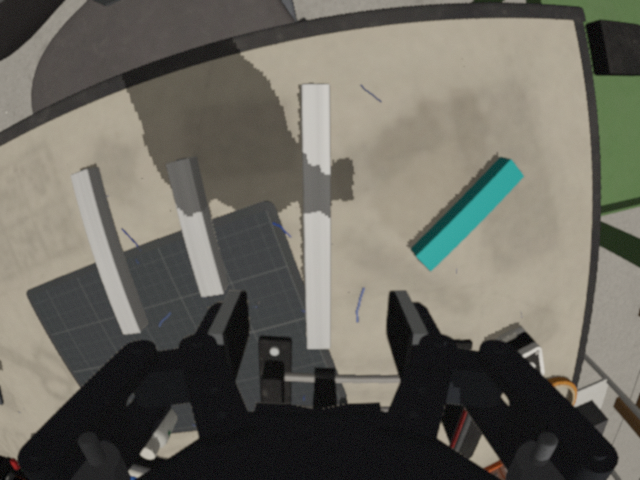

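The wrist view shows the 210 mm bar at column 316, centred and square between the fingers. The decoy at (467,213) is well clear.

Call:
drive_tool(steps=[0, 0, 0.025, 0, 0, 0, 80, 0, 0, 0.05, 0, 0, 0, 80, 0, 0, 0.075, 0, 0, 0, 80, 0, 0, 0.1, 0, 0, 0, 80, 0, 0, 0.12, 0, 0, 0, 80, 0, 0, 0.132, 0, 0, 0, 80, 0, 0, 0.135, 0, 0, 0, 80, 0, 0, 0.135, 0, 0, 0, 80, 0, 0, 0.135, 0, 0, 0, 255, 0, 0, 0.135, 0, 0, 0, 255])

```text
t: 18.2
tool_pos: [0.4667, 0.1623, 0.0157]
tcp_rot: [0.001, 0.097, 0.995, 0.001]
force: [0.1, 0.1, 0.8]
finger_gap: 0.0302
grasp_force: 0.0
```

Call:
drive_tool(steps=[0, 0, 0, 0, 0, 0, 255, 0, 0, 0, 0, 0, 0, 255, 0, 0, 0, 0, 0, 0, 255, 0, 0, 0, 0, 0, 0, 255, 0, 0, -0.03, 0, 0, 0, 255, 0, 0, -0.06, 0, 0, 0, 255, 0, 0, -0.1, 0, 0, 0, 255, 0, 0, -0.14, 0, 0, 0, 255, 0, 0, -0.18, 0, 0, 0, 255, 0, 0, -0.2, 0, 0, 0, 255])

```text
t: 19.2
tool_pos: [0.4669, 0.1622, 0.2184]
tcp_rot: [0.002, 0.097, 0.995, 0.002]
force: [-0.0, 0.3, -2.6]
finger_gap: 0.0184
grasp_force: 59.7
```

```bash
python3 go.py S:.129,0,.09
```

```text
t 19.2 tcp [0.4669 0.1622 0.2184] slope [-0.2159  0.3959  0.1886] gap 0.0184 gf 59.7 F [-0.   0.3 -2.6] q [-0.88  0.22  0.53  1.96 -0.13  0.99  1.08]
S:.129,0,.09 [-0.1998 -0.4948 -0.0262] [-0.228 -0.336  1.899]
```

Call:
drive_tool(steps=[-0.014, -0.035, -0.002, -0.016, -0.024, 0.132, 255, -0.028, -0.069, -0.004, -0.032, -0.047, 0.265, 255, -0.042, -0.104, -0.006, -0.048, -0.07, 0.398, 255, -0.056, -0.138, -0.007, -0.064, -0.094, 0.53, 255, -0.07, -0.173, -0.009, -0.08, -0.118, 0.664, 255, -0.084, -0.208, -0.011, -0.096, -0.141, 0.797, 255, -0.098, -0.242, -0.013, -0.112, -0.165, 0.93, 255, -0.112, -0.277, -0.015, -0.128, -0.188, 1.063, 255, -0.126, -0.312, -0.017, -0.144, -0.212, 1.196, 255, -0.14, -0.346, -0.018, -0.16, -0.235, 1.329, 255])

```text
t: 20.2
tool_pos: [0.5363, -0.206, 0.2333]
tcp_rot: [0.116, 0.689, 0.713, 0.064]
force: [0.2, 0.9, -1.8]
finger_gap: 0.0181
grasp_force: 59.7
```

```bash
python3 go.py S:.129,-.002,.07
```

```text
t 20.2 tcp [ 0.5363 -0.206   0.2333] slope [0.0245 0.1172 0.117 ] gap 0.0181 gf 59.7 F [ 0.2  0.9 -1.8] q [-0.48  0.25  0.91  1.99 -0.34  0.76  0.65]
S:.129,-.002,.07 [-0.1609  0.0257  0.0282] [-0.07  -0.098  0.566]
```

Call:
drive_tool(steps=[-0.035, 0.006, 0, -0.015, -0.021, 0.12, 255, -0.07, 0.011, 0, -0.03, -0.043, 0.245, 255, -0.105, 0.017, 0, -0.046, -0.064, 0.37, 255, -0.135, 0.022, 0, -0.059, -0.082, 0.475, 255, -0.155, 0.025, 0, -0.067, -0.094, 0.545, 255, -0.161, 0.026, 0.01, -0.07, -0.098, 0.566, 255, -0.161, 0.026, 0.02, -0.07, -0.098, 0.566, 255, -0.161, 0.026, 0.028, -0.07, -0.098, 0.566, 255, -0.161, 0.026, 0.028, -0.07, -0.098, 0.566, 255, -0.161, 0.026, 0.028, -0.07, -0.098, 0.566, 255])

```text
t: 21.2
tool_pos: [0.5737, -0.3646, 0.2245]
tcp_rot: [0.151, 0.857, 0.486, 0.085]
force: [0.5, 0.2, -1.2]
finger_gap: 0.0184
grasp_force: 59.6
```

```bash
python3 go.py S:.129,-.002,.0165;python3 - <<'E'
from h import *
p,d=grab_frame("wrist");cv2.imwrite("pics/w3.png",p[:,:,::-1])
E
```

```text
t 21.2 tcp [ 0.5737 -0.3646  0.2245] slope [0.1288 0.001  0.0696] gap 0.0184 gf 59.6 F [ 0.5  0.2 -1.2] q [-0.21  0.47  0.95  1.83 -0.61  0.74  0.48]
S:.129,-.002,.0165 [-0.003   0.0002  0.0531] [-0.001 -0.001  0.007]
```

View pics/w3.png

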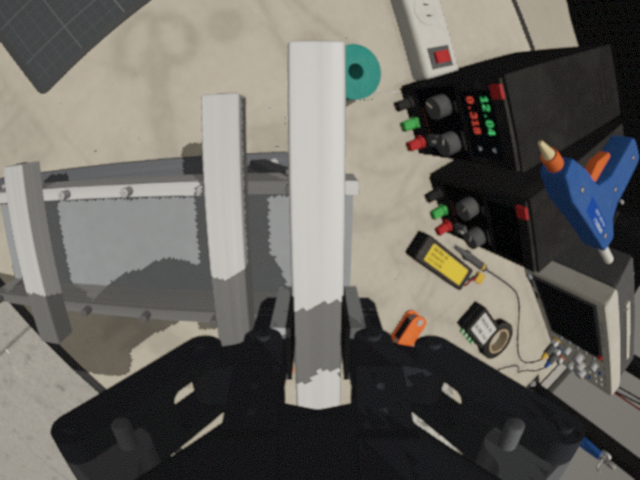

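The wrist view shows the 210 mm bar held square over place 6 at columns 290–345. The 190 mm bar at column 225 stays clear of the left finger.

Call:
drive_tool(steps=[-0.003, 0, 0.015, 0, 0, 0, 255, -0.003, 0, 0.03, 0, 0, 0, 255, -0.003, 0, 0.042, 0, 0, 0, 255, -0.003, 0, 0.049, 0, 0, 0, 255, -0.003, 0, 0.053, 0, 0, 0, 255, -0.003, 0, 0.053, 0, 0, 0, 255, -0.003, 0, 0.053, 0, 0, 0, 255, -0.003, 0, 0.053, 0, 0, 0, 150, -0.003, 0, 0.053, 0, 0, 0, 150, -0.003, 0, 0.053, 0, 0, 0, 150])

```text
t: 22.25
tool_pos: [0.5879, -0.3777, 0.1758]
tcp_rot: [0.152, 0.857, 0.485, 0.085]
force: [0.2, 0.1, 1.0]
finger_gap: 0.0349
grasp_force: 0.0
```

Call:
drive_tool(steps=[0, 0, -0.03, 0, 0, 0, 150, 0, 0, -0.06, 0, 0, 0, 150, 0, 0, -0.08, 0, 0, 0, 150, 0.04, 0, -0.1, 0, 0, 0, 110, 0.08, 0, -0.11, 0, 0, 0, 110, 0.12, 0, -0.11, 0, 0, 0, 110, 0.16, 0, -0.11, 0, 0, 0, 110, 0.2, 0, -0.11, 0, 0, 0, 110, 0.24, 0, -0.11, 0, 0, 0, 110, 0.24, 0, -0.11, 0, 0, 0, 110])

```text
t: 23.25
tool_pos: [0.6826, -0.1442, 0.2771]
tcp_rot: [0.15, 0.854, 0.49, 0.086]
force: [-0.1, 1.0, 0.1]
finger_gap: 0.0489
grasp_force: 0.0
```

```bash
python3 look.py top scene; python3 go.py
```

```text
top place 2 (array([-0.071 ,  0.0022]), 0.1303, 0.0207, 89.6) 0.0197
top place 5 (array([0.0738, 0.0001]), 0.1893, 0.0265, 90.0) 0.0201
top place 6 (array([ 0.1252, -0.0011]), 0.2106, 0.0199, -88.7) 0.0202
top bench (array([ 0.4266, -0.0195]), 0.0977, 0.019, 1.6) 0.0208 [312 267   8  37 234]
scene place 2 (array([-0.0691, -0.    ]), 0.1309, 0.0204, -89.6) 0.0195
scene place 5 (array([ 0.079 , -0.0019]), 0.1906, 0.0204, -90.0) 0.0197
scene place 6 (array([ 0.1273, -0.0031]), 0.2109, 0.0207, -88.7) 0.0198
scene bench (array([0.4483, 0.0679]), 0.1108, 0.0235, -1.9) 0.0217 [248 248  41  30 369]
scene bench (array([ 0.4531, -0.0234]), 0.1497, 0.0224, 0.2) 0.0214 [268 263  55  44 565]
t 23.35 tcp [ 0.6794 -0.1509  0.2779] slope [0.1278 0.2386 0.1268] gap 0.0486 gf 0.0 F [-0.4 -0.4  0.4] q [-0.69  0.51  1.1   1.72 -0.48  0.87 -0.  ]
```

```bash
python3 go.py B:.4525,-.021,.13,181.2
```

```text
t 23.35 tcp [ 0.6794 -0.1509  0.2779] slope [0.1278 0.2386 0.1268] gap 0.0486 gf 0.0 F [-0.4 -0.4  0.4] q [-0.69  0.51  1.1   1.72 -0.48  0.87 -0.  ]
B:.4525,-.021,.13,181.2 [-0.0042 -0.2962  0.0497] [ 0.32  -0.174  1.002]
```

Call:
drive_tool(steps=[0, -0.037, 0, 0.04, -0.022, 0.125, 80, -0.001, -0.074, 0.004, 0.08, -0.044, 0.25, 80, -0.002, -0.111, 0.01, 0.12, -0.065, 0.376, 80, -0.002, -0.148, 0.018, 0.16, -0.087, 0.5, 80, -0.003, -0.185, 0.026, 0.2, -0.109, 0.626, 80, -0.003, -0.222, 0.034, 0.24, -0.13, 0.75, 80, -0.004, -0.26, 0.042, 0.28, -0.152, 0.877, 80, -0.004, -0.296, 0.05, 0.32, -0.174, 1.002, 80, -0.004, -0.296, 0.05, 0.32, -0.174, 1.002, 80, -0.004, -0.296, 0.05, 0.32, -0.174, 1.002, 80])

```text
t: 24.35
tool_pos: [0.4526, -0.0228, 0.1303]
tcp_rot: [-0.0, 1.0, 0.009, 0.0]
force: [0.1, 0.2, 1.7]
finger_gap: 0.0585
grasp_force: 0.0
```

```bash
python3 go.py B:.4525,-.021,.017,181.2;python3 - <<'E'
from h import *
p,d=grab_frame("wrist");cv2.imwrite("pics/w4.png",p[:,:,::-1])
E
```

```text
t 24.35 tcp [ 0.4526 -0.0228  0.1303] slope [-0.1673  0.2304  0.0772] gap 0.0585 gf 0.0 F [0.1 0.2 1.7] q [-1.02  0.61  1.33  2.17 -0.74  0.96 -0.81]
B:.4525,-.021,.017,181.2 [-0.0002 -0.0017  0.1133] [-0.001 -0.001 -0.003]
```

View pics/w4.png

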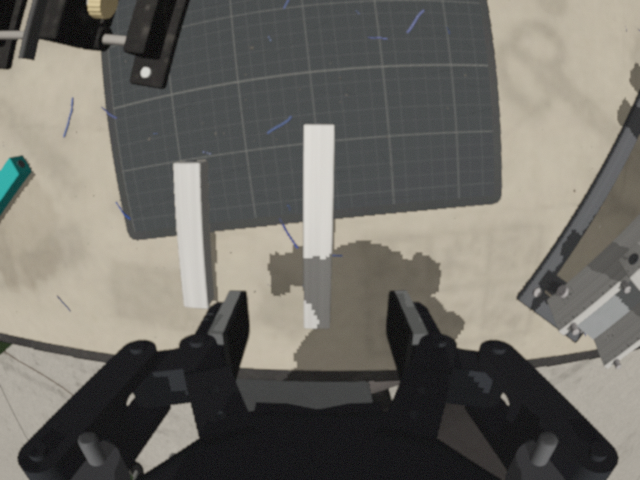

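The wrist view shows the 150 mm bar at column 318, between the fingers and square to them. Its far half lies on the mat. The 110 mm bar is at column 190, clear of the fingers.

Call:
drive_tool(steps=[0, 0, 0.01, 0, 0, 0, 80, 0, 0, 0.02, 0, 0, 0, 80, 0, 0, 0.03, 0, 0, 0, 80, 0, 0, 0.04, 0, 0, 0, 80, 0, 0, 0.05, 0, 0, 0, 80, 0, 0, 0.06, 0, 0, 0, 80, 0, 0, 0.07, 0, 0, 0, 80, 0, 0, 0.07, 0, 0, 0, 80, 0, 0, 0.07, 0, 0, 0, 80, 0, 0, 0.07, 0, 0, 0, 80])

```text
t: 25.4
tool_pos: [0.4529, -0.0217, 0.0602]
tcp_rot: [-0.0, 1.0, 0.009, 0.0]
force: [-0.1, 0.5, -0.2]
finger_gap: 0.0586
grasp_force: 0.0
```

```bash
python3 go.py B:.4525,-.021,.017,181.2
```

```text
t 25.4 tcp [ 0.4529 -0.0217  0.0602] slope [-0.1916  0.2315  0.0114] gap 0.0586 gf 0.0 F [-0.1  0.5 -0.2] q [-0.89  0.69  1.15  2.22 -0.9   0.83 -0.7 ]
B:.4525,-.021,.017,181.2 [-0.0004 -0.0006  0.0432] [-0.001 -0.    -0.003]
```

Joint 3 moves back from its limit as the tool goes down. I'll grasp the bar now.

Call:
drive_tool(steps=[0, 0, 0.015, 0, 0, 0, 80, 0, 0, 0.03, 0, 0, 0, 80, 0, 0, 0.04, 0, 0, 0, 80, 0, 0, 0.043, 0, 0, 0, 80, 0, 0, 0.043, 0, 0, 0, 80, 0, 0, 0.043, 0, 0, 0, 255, 0, 0, 0.043, 0, 0, 0, 255, 0, 0, 0.043, 0, 0, 0, 255, 0, 0, 0.043, 0, 0, 0, 255, 0, 0, 0.043, 0, 0, 0, 255])

```text
t: 26.4
tool_pos: [0.453, -0.0214, 0.0175]
tcp_rot: [-0.001, 1.0, 0.009, 0.0]
force: [-0.8, -0.0, 7.3]
finger_gap: 0.0178
grasp_force: 58.5
```

Call:
drive_tool(steps=[0, 0, -0.02, 0, 0, 0, 255, 0, 0, -0.04, 0, 0, 0, 255, 0, 0, -0.06, 0, 0, 0, 255, 0, 0, -0.08, 0, 0, 0, 255, 0, 0, -0.1, 0, 0, 0, 255, 0, 0, -0.12, 0, 0, 0, 255, 0, 0, -0.14, 0, 0, 0, 255, 0, 0, -0.15, 0, 0, 0, 255, 0, 0, -0.15, 0, 0, 0, 255, 0, 0, -0.15, 0, 0, 0, 255])

```text
t: 27.4
tool_pos: [0.4524, -0.0212, 0.1664]
tcp_rot: [-0.001, 1.0, 0.01, -0.0]
force: [-0.3, 0.5, -2.3]
finger_gap: 0.0184
grasp_force: 59.7
```

```bash
python3 go.py S:-.021,0,.10
```

```text
t 27.4 tcp [ 0.4524 -0.0212  0.1664] slope [-0.1559  0.2317  0.1115] gap 0.0184 gf 59.7 F [-0.3  0.5 -2.3] q [-1.08  0.53  1.38  2.13 -0.63  1.   -0.91]
S:-.021,0,.10 [-0.0136  0.2656 -0.0358] [-0.321  0.175 -0.996]
```

Call:
drive_tool(steps=[-0.001, 0.03, 0, -0.035, 0.019, -0.11, 255, -0.003, 0.06, -0.005, -0.071, 0.039, -0.22, 255, -0.005, 0.09, -0.01, -0.107, 0.058, -0.332, 255, -0.006, 0.12, -0.015, -0.143, 0.078, -0.443, 255, -0.008, 0.15, -0.02, -0.178, 0.097, -0.553, 255, -0.009, 0.18, -0.024, -0.214, 0.117, -0.664, 255, -0.011, 0.21, -0.028, -0.25, 0.136, -0.775, 255, -0.012, 0.24, -0.032, -0.285, 0.156, -0.885, 255, -0.014, 0.266, -0.036, -0.321, 0.175, -0.996, 255, -0.014, 0.266, -0.036, -0.321, 0.175, -0.996, 255])

```text
t: 28.4
tool_pos: [0.4407, -0.2924, 0.2028]
tcp_rot: [0.153, 0.859, 0.481, 0.085]
force: [0.6, -0.4, -2.0]
finger_gap: 0.0185
grasp_force: 59.7
```

```bash
python3 go.py S:-.021,0,.10 S:-.021,0,.0175
```

```text
t 28.4 tcp [ 0.4407 -0.2924  0.2028] slope [-0.0205 -0.0063  0.1009] gap 0.0185 gf 59.7 F [ 0.6 -0.4 -2. ] q [-0.5   0.17  1.11  2.2  -0.31  0.53  0.27]
S:-.021,0,.10 [ 0.0063 -0.0005  0.0009] [ 0.003  0.003 -0.004]
S:-.021,0,.0175 [ 0.0065 -0.0007  0.0834] [ 0.003  0.003 -0.004]
```

Call:
drive_tool(steps=[0.002, 0, 0, 0, 0, 0, 255, 0.004, 0, 0.01, 0, 0, 0, 255, 0.004, 0, 0.02, 0, 0, 0, 255, 0.004, 0, 0.03, 0, 0, 0, 255, 0.004, 0, 0.04, 0, 0, 0, 255, 0.004, 0, 0.05, 0, 0, 0, 255, 0.004, 0, 0.055, 0, 0, 0, 255, 0.004, 0, 0.055, 0, 0, 0, 255, 0.004, 0, 0.055, 0, 0, 0, 255, 0.004, 0, 0.055, 0, 0, 0, 255])

```text
t: 29.4
tool_pos: [0.462, -0.294, 0.1513]
tcp_rot: [0.152, 0.858, 0.483, 0.085]
force: [0.0, -0.9, -1.1]
finger_gap: 0.0185
grasp_force: 59.7
```

```bash
python3 go.py S:-.021,0,.0175
```

```text
t 29.4 tcp [ 0.462  -0.294   0.1513] slope [-0.0203  0.0035  0.046 ] gap 0.0185 gf 59.7 F [ 0.  -0.9 -1.1] q [-0.28  0.3   0.89  2.21 -0.56  0.44  0.47]
S:-.021,0,.0175 [-0.0035 -0.0007  0.0285] [0.001 0.    0.   ]
```

Call:
drive_tool(steps=[-0.003, 0, 0.008, 0, 0, 0, 255, -0.003, 0, 0.016, 0, 0, 0, 255, -0.003, 0, 0.023, 0, 0, 0, 255, -0.003, 0, 0.028, 0, 0, 0, 255, -0.003, 0, 0.028, 0, 0, 0, 255, -0.003, 0, 0.028, 0, 0, 0, 255, -0.003, 0, 0.028, 0, 0, 0, 150, -0.003, 0, 0.028, 0, 0, 0, 150, -0.003, 0, 0.028, 0, 0, 0, 150, -0.003, 0, 0.028, 0, 0, 0, 150])

```text
t: 30.4
tool_pos: [0.4686, -0.3019, 0.125]
tcp_rot: [0.152, 0.858, 0.483, 0.085]
force: [-0.6, -0.7, -0.5]
finger_gap: 0.0352
grasp_force: 0.0
```

Call:
drive_tool(steps=[0, 0, -0.03, 0, 0, 0, 150, 0, 0, -0.06, 0, 0, 0, 150, 0, 0, -0.08, 0, 0, 0, 150, 0.04, 0, -0.09, 0, 0, 0, 110, 0.08, 0, -0.1, 0, 0, 0, 110, 0.12, 0, -0.1, 0, 0, 0, 110, 0.16, 0, -0.1, 0, 0, 0, 110, 0.2, 0, -0.1, 0, 0, 0, 110, 0.24, 0, -0.1, 0, 0, 0, 110, 0.24, 0, -0.1, 0, 0, 0, 110])

```text
t: 31.4
tool_pos: [0.5668, -0.0729, 0.2184]
tcp_rot: [0.152, 0.856, 0.487, 0.086]
force: [-0.6, 0.2, -0.2]
finger_gap: 0.0487
grasp_force: 0.0
```

```bash
python3 look.py top scene; python3 go.py B:.448,.069,.13,-1 B:.448,.069,.13,179
```

```text
top place 2 (array([-0.0712,  0.0024]), 0.1293, 0.0212, -89.9) 0.0202
top place 3 (array([-0.024 ,  0.0026]), 0.15, 0.0205, -89.8) 0.0199
top place 5 (array([0.077 , 0.0001]), 0.1901, 0.0201, 90.0) 0.0203
top place 6 (array([ 0.1251, -0.0011]), 0.2092, 0.0199, -88.7) 0.0202
scene place 2 (array([-0.0691, -0.    ]), 0.1307, 0.0203, -89.8) 0.0195
scene place 3 (array([-0.0219,  0.0009]), 0.1501, 0.02, -89.6) 0.0195
scene place 5 (array([ 0.079 , -0.0022]), 0.1917, 0.0202, -89.9) 0.0197
scene place 6 (array([ 0.1273, -0.0029]), 0.2104, 0.0206, -88.6) 0.0196
scene bench (array([0.4485, 0.0677]), 0.1102, 0.0224, -1.4) 0.0217 [248 248  41  30 374]
t 31.5 tcp [ 0.5639 -0.0781  0.2183] slope [-0.0208  0.2409  0.1175] gap 0.0485 gf 0.0 F [-0.3 -0.4  0.4] q [-1.02  0.33  1.18  2.07 -0.26  0.63 -0.26]
B:.448,.069,.13,-1 [ 0.0661 -0.195   0.0227] [ 0.209  0.368 -2.072]
B:.448,.069,.13,179 [ 0.0661 -0.195   0.0227] [ 0.319 -0.181  1.034]
```

Call:
drive_tool(steps=[0.005, -0.013, 0.001, 0.014, 0.025, -0.138, 80, 0.009, -0.026, 0.003, 0.028, 0.049, -0.276, 80, 0.013, -0.039, 0.004, 0.042, 0.074, -0.414, 80, 0.018, -0.052, 0.006, 0.056, 0.098, -0.552, 80, 0.022, -0.065, 0.008, 0.07, 0.123, -0.69, 80, 0.026, -0.078, 0.009, 0.084, 0.147, -0.83, 80, 0.031, -0.091, 0.011, 0.098, 0.172, -0.967, 80, 0.035, -0.104, 0.012, 0.111, 0.196, -1.105, 80, 0.04, -0.117, 0.014, 0.125, 0.221, -1.243, 80, 0.044, -0.13, 0.015, 0.139, 0.245, -1.38, 80])

```text
t: 32.5
tool_pos: [0.4858, 0.0181, 0.1599]
tcp_rot: [0.06, 0.346, 0.936, 0.034]
force: [0.0, 0.5, 1.0]
finger_gap: 0.0585
grasp_force: 0.0
```

```bash
python3 go.py B:.448,.069,.13,-1
```

```text
t 32.5 tcp [0.4858 0.0181 0.1599] slope [-0.1504  0.2826  0.1026] gap 0.0585 gf 0.0 F [0.  0.5 1. ] q [-0.71  0.22  0.67  2.15 -0.24  0.69  0.97]
B:.448,.069,.13,-1 [0.0643 0.011  0.0256] [ 0.071  0.123 -0.691]
```

Call:
drive_tool(steps=[0.012, 0.002, 0.005, 0.013, 0.022, -0.125, 80, 0.023, 0.004, 0.009, 0.026, 0.044, -0.25, 80, 0.035, 0.006, 0.014, 0.039, 0.067, -0.376, 80, 0.047, 0.008, 0.019, 0.051, 0.089, -0.5, 80, 0.058, 0.01, 0.023, 0.064, 0.11, -0.62, 80, 0.064, 0.011, 0.026, 0.071, 0.123, -0.691, 80, 0.064, 0.011, 0.026, 0.071, 0.123, -0.691, 80, 0.064, 0.011, 0.026, 0.071, 0.123, -0.691, 80, 0.064, 0.011, 0.026, 0.071, 0.123, -0.691, 80, 0.064, 0.011, 0.026, 0.071, 0.123, -0.691, 80])

```text
t: 33.5
tool_pos: [0.4494, 0.0696, 0.1298]
tcp_rot: [0.0, 0.011, 1.0, 0.0]
force: [-0.4, -0.7, -0.5]
finger_gap: 0.0588
grasp_force: 0.0
```

```bash
python3 go.py B:.448,.069,.017,-1;python3 - <<'E'
from h import *
p,d=grab_frame("wrist");cv2.imwrite("pics/w5.png",p[:,:,::-1])
E
```

```text
t 33.5 tcp [0.4494 0.0696 0.1298] slope [-0.2151  0.3077  0.094 ] gap 0.0588 gf 0.0 F [-0.4 -0.7 -0.5] q [-0.67  0.28  0.48  2.14 -0.19  0.76  1.48]
B:.448,.069,.017,-1 [ 0.0015 -0.0007  0.1128] [ 0.     0.001 -0.005]
```

View pics/w5.png

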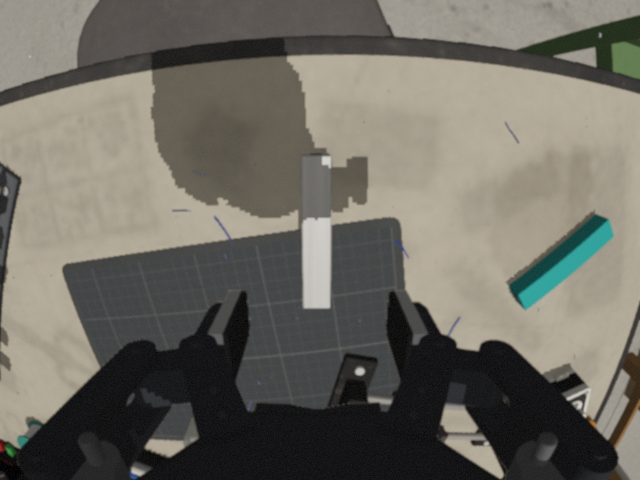

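The wrist view shows the white 110 mm bar at column 317, between the fingers. The decoy is far off at (560,260).

Call:
drive_tool(steps=[0.001, 0, 0.025, 0, 0, 0, 80, 0.001, 0, 0.05, 0, 0, 0, 80, 0.001, 0, 0.075, 0, 0, 0, 80, 0.001, 0, 0.095, 0, 0, 0, 80, 0.001, 0, 0.108, 0, 0, 0, 80, 0.001, 0, 0.113, 0, 0, 0, 80, 0.001, 0, 0.113, 0, 0, 0, 80, 0.001, 0, 0.113, 0, 0, 0, 255, 0.001, 0, 0.113, 0, 0, 0, 255, 0.001, 0, 0.113, 0, 0, 0, 255])

```text
t: 34.55
tool_pos: [0.4488, 0.0704, 0.0174]
tcp_rot: [0.001, 0.01, 1.0, 0.0]
force: [-1.9, -0.0, 11.1]
finger_gap: 0.0187
grasp_force: 58.3
```

Call:
drive_tool(steps=[0, 0, 0, 0, 0, 0, 255, 0, 0, 0, 0, 0, 0, 255, 0, 0, -0.02, 0, 0, 0, 255, 0, 0, -0.045, 0, 0, 0, 255, 0, 0, -0.07, 0, 0, 0, 255, 0, 0, -0.095, 0, 0, 0, 255, 0, 0, -0.12, 0, 0, 0, 255, 0, 0, -0.14, 0, 0, 0, 255, 0, 0, -0.15, 0, 0, 0, 255, 0, 0, -0.15, 0, 0, 0, 255])

```text
t: 35.55
tool_pos: [0.4489, 0.0706, 0.1677]
tcp_rot: [0.001, 0.01, 1.0, 0.001]
force: [0.2, 1.2, -1.7]
finger_gap: 0.0179
grasp_force: 59.4
```

```bash
python3 go.py S:-.120,0,.10
```

```text
t 35.55 tcp [0.4489 0.0706 0.1677] slope [-0.203   0.3082  0.1299] gap 0.0179 gf 59.4 F [ 0.2  1.2 -1.7] q [-0.71  0.21  0.52  2.11 -0.14  0.85  1.44]
S:-.120,0,.10 [ 0.0783 -0.3109 -0.001 ] [-0.207 -0.366  2.071]
```

Call:
drive_tool(steps=[0.005, -0.021, 0, -0.014, -0.024, 0.138, 255, 0.01, -0.041, 0, -0.028, -0.049, 0.276, 255, 0.015, -0.062, 0, -0.041, -0.073, 0.414, 255, 0.02, -0.083, 0, -0.055, -0.098, 0.552, 255, 0.026, -0.104, 0, -0.069, -0.122, 0.69, 255, 0.031, -0.124, 0, -0.083, -0.146, 0.828, 255, 0.036, -0.145, 0, -0.097, -0.171, 0.966, 255, 0.041, -0.166, 0, -0.11, -0.195, 1.104, 255, 0.047, -0.187, 0, -0.124, -0.22, 1.243, 255, 0.052, -0.207, 0, -0.138, -0.244, 1.38, 255])

```text
t: 36.55
tool_pos: [0.3908, -0.1364, 0.1655]
tcp_rot: [0.112, 0.644, 0.754, 0.062]
force: [0.9, -0.3, -1.1]
finger_gap: 0.0185
grasp_force: 59.4
```

```bash
python3 go.py S:-.120,0,.08
```

```text
t 36.55 tcp [ 0.3908 -0.1364  0.1655] slope [-0.1495  0.1012  0.1082] gap 0.0185 gf 59.4 F [ 0.9 -0.3 -1.1] q [-0.57 -0.04  0.8   2.39  0.05  0.53  0.35]
S:-.120,0,.08 [-0.0999 -0.0408  0.0161] [-0.072 -0.119  0.686]
```

Call:
drive_tool(steps=[-0.016, -0.007, 0.003, -0.012, -0.02, 0.114, 255, -0.033, -0.014, 0.006, -0.024, -0.04, 0.228, 255, -0.05, -0.02, 0.008, -0.036, -0.06, 0.343, 255, -0.066, -0.027, 0.011, -0.048, -0.08, 0.457, 255, -0.083, -0.034, 0.014, -0.06, -0.1, 0.57, 255, -0.1, -0.041, 0.016, -0.072, -0.119, 0.686, 255, -0.1, -0.041, 0.016, -0.072, -0.119, 0.686, 255, -0.1, -0.041, 0.016, -0.072, -0.119, 0.686, 255, -0.1, -0.041, 0.016, -0.072, -0.119, 0.686, 255, -0.1, -0.041, 0.016, -0.072, -0.119, 0.686, 255])

```text
t: 37.55
tool_pos: [0.3721, -0.2412, 0.1502]
tcp_rot: [0.151, 0.856, 0.486, 0.086]
force: [-0.6, -0.8, -0.6]
finger_gap: 0.0182
grasp_force: 59.4
```

```bash
python3 go.py S:-.120,0,.05 S:-.12,0,.0165
```

```text
t 37.55 tcp [ 0.3721 -0.2412  0.1502] slope [-0.1187  0.0019  0.0806] gap 0.0182 gf 59.4 F [-0.6 -0.8 -0.6] q [-0.42  0.03  0.91  2.42 -0.01  0.35 -0.04]
S:-.120,0,.05 [-0.002  -0.0014  0.0306] [ 0.001 -0.002  0.008]
S:-.12,0,.0165 [-0.002  -0.0014  0.0641] [ 0.001 -0.002  0.008]
```

Call:
drive_tool(steps=[-0.001, 0, 0.008, 0, 0, 0, 255, -0.001, -0.001, 0.016, 0, 0, 0, 255, -0.001, -0.001, 0.024, 0, 0, 0, 255, -0.001, -0.001, 0.032, 0, 0, 0, 255, -0.001, -0.001, 0.038, 0, 0, 0, 255, -0.001, -0.001, 0.038, 0, 0, 0, 255, -0.001, -0.001, 0.038, 0, 0, 0, 255, -0.001, -0.001, 0.038, 0, 0, 0, 255, -0.001, -0.001, 0.038, 0, 0, 0, 255, -0.001, -0.001, 0.038, 0, 0, 0, 255])

```text
t: 38.55
tool_pos: [0.382, -0.2487, 0.1144]
tcp_rot: [0.152, 0.857, 0.486, 0.086]
force: [-0.5, -0.0, -1.0]
finger_gap: 0.0184
grasp_force: 59.4
```

```bash
python3 go.py S:-.12,0,.0165
```

```text
t 38.55 tcp [ 0.382  -0.2487  0.1144] slope [-0.1193  0.0006  0.0428] gap 0.0184 gf 59.4 F [-0.5 -0.  -1. ] q [-0.19  0.17  0.72  2.43 -0.42  0.25  0.35]
S:-.12,0,.0165 [-0.0006 -0.0008  0.0263] [ 0.002 -0.002  0.006]
```

Call:
drive_tool(steps=[0, -0.001, 0.006, 0, 0, 0, 255, 0, -0.001, 0.012, 0, 0, 0, 255, 0, -0.001, 0.018, 0, 0, 0, 255, 0, -0.001, 0.023, 0, 0, 0, 255, 0, -0.001, 0.026, 0, 0, 0, 255, 0, -0.001, 0.026, 0, 0, 0, 255, 0, -0.001, 0.026, 0, 0, 0, 255, 0, -0.001, 0.026, 0, 0, 0, 150, 0, -0.001, 0.026, 0, 0, 0, 150, 0, -0.001, 0.026, 0, 0, 0, 150])

```text
t: 39.55
tool_pos: [0.3888, -0.253, 0.0897]
tcp_rot: [0.152, 0.857, 0.485, 0.086]
force: [0.3, -0.4, -0.6]
finger_gap: 0.0352
grasp_force: 0.0
```

```bash
python3 go.py
```

```text
t 39.55 tcp [ 0.3888 -0.253   0.0897] slope [-0.1201  0.0005  0.0168] gap 0.0352 gf 0.0 F [ 0.3 -0.4 -0.6] q [-0.01  0.24  0.53  2.42 -0.59  0.18  0.51]
```

Call:
drive_tool(steps=[0, 0, -0.02, 0, 0, 0, 150, 0, 0, -0.04, 0, 0, 0, 150, 0, 0, -0.06, 0, 0, 0, 150, 0, 0, -0.08, 0, 0, 0, 150, 0.04, 0, -0.09, 0, 0, 0, 150, 0.08, 0.01, -0.1, 0, 0, 0, 150, 0.12, 0.02, -0.1, 0, 0, 0, 150, 0.16, 0.03, -0.1, 0, 0, 0, 150, 0.2, 0.04, -0.1, 0, 0, 0, 150, 0.2, 0.04, -0.1, 0, 0, 0, 150])

```text
t: 40.55
tool_pos: [0.4985, -0.0785, 0.1981]
tcp_rot: [0.152, 0.855, 0.488, 0.088]
force: [0.2, -0.2, 0.1]
finger_gap: 0.0352
grasp_force: 0.0
```

```bash
python3 look.py top scene; python3 go.py
```

```text
top place 1 (array([-0.1241,  0.0013]), 0.1103, 0.0215, -89.9) 0.0201
top place 2 (array([-0.0711,  0.0027]), 0.1298, 0.0213, -89.6) 0.0199
top place 3 (array([-0.0239,  0.0028]), 0.1499, 0.021, -89.7) 0.0204
top place 5 (array([ 0.0769, -0.0002]), 0.1907, 0.0202, -90.0) 0.0201
top place 6 (array([ 0.1252, -0.0009]), 0.2101, 0.0199, -88.7) 0.0199
scene place 1 (array([-0.122 , -0.0007]), 0.1101, 0.0208, -89.9) 0.0194
scene place 2 (array([-0.0691, -0.0006]), 0.1308, 0.0203, -89.6) 0.0195
scene place 3 (array([-0.022 ,  0.0006]), 0.151, 0.0199, -89.6) 0.0197
scene place 5 (array([ 0.079, -0.002]), 0.1913, 0.0202, -89.9) 0.0196
scene place 6 (array([ 0.1271, -0.0034]), 0.2105, 0.0207, -88.6) 0.0197
t 40.65 tcp [ 0.4943 -0.0827  0.1968] slope [-0.0819  0.2008  0.1168] gap 0.0352 gf 0.0 F [-0.8 -0.6 -0. ] q [-0.72  0.08  0.7   2.23  0.25  0.57 -0.75]
```

View pics/scene_last.png

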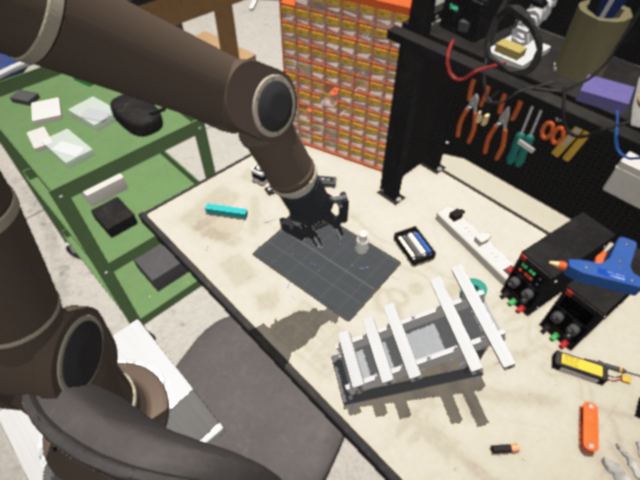

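The final scene view shows five bars lying in order, square on the rails, at columns 350, 377, 402, 455 and 483. Place 4 is empty and the bottle at (362,240) is untouched. All measured offsets are within tolerance.

```bash
python3 -c "
from station import *
print(job_done())"
```

```text
the job is handed in; nothing more can be done
None
```

I swapped the 130 and 190 mm bars, then loaded the 210, 150 and 110 mm bars into their own places. The 170 mm bar was missing, so place 4 stays empty. I handed the job in; it gave no verdict, but the final camera check put every bar within tolerance.

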